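# Close a storage crock and pass it under the height-gauge bar

## Task

The storage crock has to fit under a low shelf: press its lid fully home without leaning hard on it, stand the crock in the mouth of the wooden height gauge and push it gently, lengthways, under the steel bar until it has pushed the sprung pad at the end in by about half of its 10 mm travel, never to the bottom of its spring. Then let go and leave the crock in the lane against the pad, lid closed. Do not ram the bar with the crock and leave the other things on the worktop alone.

Things in the scene. Friction and masses are not known exactly. Their poses are not given: they have to be found in the camera images.
- crock: Loose oblong white ceramic crock, 160 (its x, lengthways) x 60 (y) x 58 mm high without the lid, about 0.6 kg, parallel flat sides, the two ends alike. Origin: centre of its underside, z up. Stands on the worktop (z = 0) left of the gauge.
- lid: Bamboo lid of the crock, a 160 x 60 x 10 mm plate with a rib 24 (x) x 40 (y) mm, 10 mm high, across its middle: the crock's highest point. Origin: centre of the plate's underside; the rib's top is 20 mm above it (78 mm above the crock's underside when home). Axes as the crock's. Pressing it with more than 40 N is too hard.
- seal (a joint): How far the lid stands up out of the crock (m): 0 = fully home, 0.009 to 0.015 at the start. The silicone seal slides stiffly (about 5 N all the way), does not spring back, and meets a hard stop at 0. It moves only straight up and down.
- gauge: Height gauge fixed to the worktop: two wooden rails (20 mm high, 14 mm thick) form a lane 70 mm wide, 310 mm long, with 30 mm flared lead-ins before its mouth and an end board. The crock slides on the worktop between them. Origin: middle of the lane's mouth at worktop level; x points along the lane from mouth to end, z up.
- bar: Steel bar across the lane on two posts, 16 mm (along the lane) x 98 x 11 mm. Origin: centre of its underside, 83 mm above the worktop, 100 mm along the lane from the mouth. The crock clears it by 5 mm when the lid is home and jams when it is up. A push of more than 10 N on the bar is ramming.
- pad (a joint): How far the sprung rubber pad at the lane's end is pushed in (m): 0 free, 0.010 bottomed; 1.5 N/mm from zero. Aim for 0.005. Its clamp is set anew each time and not measured: the free face (44 mm wide, 16 to 44 mm high) is 212 to 240 mm along the lane from the mouth. Released, it may move the crock back until worktop friction (2 to 5 N) holds it.
- spice_b: Bystander: small spice jar with a dark cap, 44 mm across, 105 mm high, standing behind. Origin: centre of its underside.
- pepper_mill: Bystander: small glass shaker with a grey top, 44 mm across, 90 mm high, standing behind. Origin: centre of its underside.
- mug_island: Bystander: white mug, 84 mm across, 91 mm high, standing behind. Origin: near the centre of its underside.

How it is judged:
By the outcome, as a careful person would: the job done as asked, in the order asked, and still so for the second after the job is handed in, with the robot touching nothing.
It also fails if it takes over 72 s, if anything falls off the work surface, if the arm or the gripper's body presses on something with over 40 N, if the wrist force passes 120 N, or if a joint passes its speed limit or range.

## Robot

A 6-joint arm with a two-finger parallel gripper is mounted at the origin on a cart in front of the work surface, level with it; the furniture and walls round the work are solid. World frame = base frame: x ahead of the robot, y to its left, z up, the work surface at z = 0. Lengths are in m, angles in rad, forces in N, time in s.
With the tool pointing down it reaches from about 0.275 to 0.825 m from the base axis. Payload 5.2 kg.
Tool frame: the origin (TCP) lies at the very end of the fingers, on their centre line; the grasp point (between the pads) lies 19 mm behind it; z points along the fingers, y is the line along which they close (so a half turn about z gives the same grasp; the last joint's range is limited). The gripper opens to 93 mm and grips with 3 to 60 N. Pads are 15 mm wide; open, the fingers measure 128 mm over their backs; the gripper's body (75 mm by 188 mm) begins 65 mm behind the grasp point.
Start: joints at [0.932, 0.259, 1.535, -0, 1.348, -0.203], TCP at [0.232, 0.499, 0.219] pointing down, gripper open.
Joint ranges: [-3.14, 3.14], [-0.91, 2.08], [0.19, 2.58], [-1.22, 4.36], [0.22, 2.71], [-3.12, 3.12]. Speed limits (rad/s): [2.57, 2.57, 3.14, 3.14, 3.14, 3.14].

## Interface

Orientations are given as a unit quaternion [w, x, y, z].
In Python, from station import env, optics, job gives the robot as it stands. Calls block until the motion is done:
- env.movep(position, orientation): joint-space move of the TCP to a pose.
- env.movel(position, frame=None, vel=0.15, stop_force=None): straight line of the TCP; frame=None keeps the orientation; vel is the mean speed in m/s. With stop_force (N) it stops when the force on the tool has changed by that much, and returns True; else False.
- env.goto_joints(angles): joint-space move.
- env.gripper_open() and env.clamp(): open the fingers fully, or close them until they stop; the grip force is fixed at half the most.
- env.hold(seconds).
- env.ik(position, orientation): joint angles nearest the present ones, or None.
- optics.grab_frame(name): name is "scene" or "top"; returns a dict with "image" (400x640x3 uint8, red, green, blue), "camera_matrix" (3x3 intrinsics, pixels), "rvec" (rotation vector, rad) and "tvec" (3), from world to camera coordinates, as OpenCV has them. Camera axes: x right, y down, z forward; pixel columns grow to the right and rows downward; lengths in m; the calibration is good to about 2 mm. A picture is of the moment at which its call begins. There is no depth.
A pose or a line that the arm cannot do raises env.PlanningError and nothing moves.
- job.job_done(): hands the job in; it is judged then, once.
Readings, each from a call of its own:
- env.current_time_s(): time.
- env.current_q(): joint angles.
- env.current_joint_velocities(): joint speeds.
- env.current_joint_torque(): joint torques, N m.
- env.current_ee_pos(): TCP position.
- env.current_orientation(): TCP orientation.
- env.current_contact_force(): force on the tool from outside, world axes, zero at the start.
- env.current_torque(): the same for the moment, N m.
- env.current_gripper_width(): opening from 0.0 (shut) to 1.0 (fully open).
- env.current_grasp_force(): force on a finger pad.
Only numpy, scipy, OpenCV 4.12 (cv2) and the standard library are available. Lean on these libraries where they do the work, as an engineer would, in place of code of your own. Each camera call takes 0.05 s, during which the arm holds its last target. There are 200 camera calls.

## Working session

There is one attempt and no reset: what is moved stays moved. The work goes in short steps, each a Python script; the robot and the scene stay as the last script left them, time stands still between calls to the robot, and variables do not carry over. Pictures are saved under pics/ and viewed, at most 10 in all, crops included, and the job is handed in when it is done.

```bash
mkdir -p pics; python3 - <<'E'
from station import env, optics
import cv2,numpy as np
for n in("scene","top"):
    f=optics.grab_frame(n); cv2.imwrite(f"pics/{n}0.png",f["image"][...,::-1])
    R=cv2.Rodrigues(np.array(f["rvec"]))[0]; print(n,f["camera_matrix"],-R.T@np.array(f["tvec"]).ravel(),R[2])
print(env.current_time_s(),env.current_ee_pos(),env.current_orientation())
E
```

```text
scene [[475.60193567   0.         325.40995469]
 [  0.         475.60193567 201.84410483]
 [  0.           0.           1.        ]] [0.62939136 0.73726034 0.81425443] [-0.06706358 -0.68583232 -0.72466302]
top [[386.59894133   0.         316.75609701]
 [  0.         386.59894133 198.77989153]
 [  0.           0.           1.        ]] [0.34421956 0.0447803  1.00616644] [ 0.21641731  0.00757486 -0.97627156]
0.1 [0.23188506 0.4981929  0.21790688] [-3.26637332e-04  2.16197701e-01  9.76349257e-01 -7.59369862e-04]
```

View pics/scene0.png

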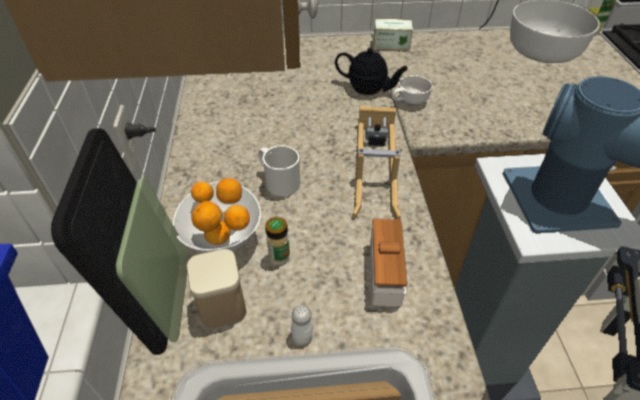

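View pics/top0.png

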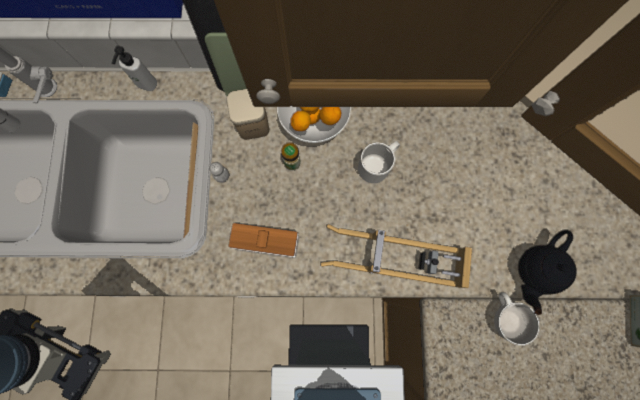

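The scene view shows the crock with its orange lid at (388,262), its long axis towards the gauge. The gauge runs from a mouth near (378,212) to an end board at (377,113). In the top view the lid is at (263,240), the gauge spans (325–470, 228–285), the bar is at (378,252) and the pad at (430,262). Next I'll segment these.

```bash
cat > h.py <<'E'
import cv2,numpy as np
from station import env,optics,job
def cast(f,px,z):
    R=cv2.Rodrigues(np.array(f["rvec"]))[0]; t=np.array(f["tvec"]).ravel()
    p=cv2.undistortPoints(np.float64(px).reshape(-1,1,2),np.array(f["camera_matrix"]),None)[:,0]
    d=np.c_[p,np.ones(len(p))]@R; c=-R.T@t
    return c+d*((z-c[2])/d[:,2])[:,None]
def ray(f,px):
    a=cast(f,[px],0)[0]; b=cast(f,[px],.2)[0]; return a,b-a
def hsv(f): return cv2.cvtColor(f["image"],cv2.COLOR_RGB2HSV)
def quat(yaw): # tool down, tool y axis at world angle yaw+90 (yaw = tool x dir)
    return np.array([0,np.cos(yaw/2),np.sin(yaw/2),0])
E
python3 - <<'E'
from h import *
f=optics.grab_frame("top"); H=hsv(f)
roi=H[215:300,220:480]
print("lid",H[240,245],"rail",H[242,410],H[277,410],"bar",H[250,378])
m=cv2.inRange(H,(0,120,60),(14,255,255)); m[:, :215]=0;m[:,320:]=0;m[:210]=0;m[270:]=0
c=max(cv2.findContours(m,0,1)[0],key=cv2.contourArea)
r=cv2.minAreaRect(c);b=cv2.boxPoints(r);print(r);print(cast(f,b,.08).round(4));print(cast(f,[r[0]],.08))
m=cv2.inRange(H,(10,100,90),(30,255,255)); m[:, :310]=0;m[:,485:]=0;m[:220]=0;m[295:]=0
for x in range(325,475,12):
    ys=np.nonzero(m[:,x])[0]; print(x,ys)
cr=lambda a:cv2.resize(a,None,fx=5,fy=5,interpolation=cv2.INTER_CUBIC)
cv2.imwrite("pics/g1.png",cr(f["image"][215:300,318:478,::-1]))
s=optics.grab_frame("scene");cv2.imwrite("pics/s1.png",cr(s["image"][95:215,345:410,::-1]))
E
```

```text
lid [ 14 169 149] rail [ 18 123 193] [ 18 124 200] bar [128   6 164]
((262.5121765136719, 238.9107666015625), (65.57494354248047, 24.54556655883789), 7.765166282653809)
[[0.4315 0.2628 0.08  ]
 [0.4903 0.258  0.08  ]
 [0.4694 0.1    0.08  ]
 [0.4112 0.1069 0.08  ]]
[[0.45038062 0.18171211 0.08      ]]
325 [262 263 264 265]
337 [229 230 231 232 261 262 263 264 265 266]
349 [230 231 232 233 234 235 264 265 266 267 268]
361 [232 233 234 235 236 237 266 267 268 269 270]
373 []
385 [235 236 237 238 239 240 241 269 270 271 272 273 274]
397 [238 239 240 241 242 271 272 273 274 275 276]
409 [240 241 242 243 244 273 274 275 276 277 278]
421 [242 243 244 245 246 247 275 276 277 278 279 280]
433 [244 245 246 247 248 249 277 278 279 280 281 282]
445 [246 247 248 249 250 251 280 281 282 283 284]
457 [248 249 250 251 252]
469 [248 249 250 251 252 253 254 255 256 257 258 259 260 261 262 263 264 265
 266 267 268 269 270 271 272 273 274 275 276]
```

View pics/g1.png

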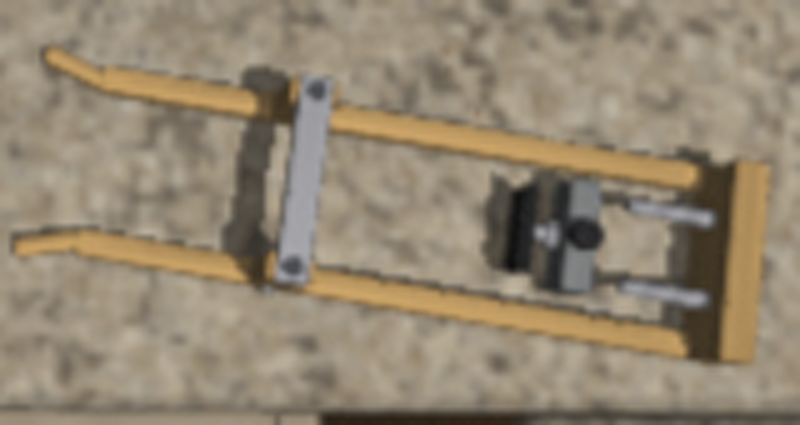

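View pics/s1.png

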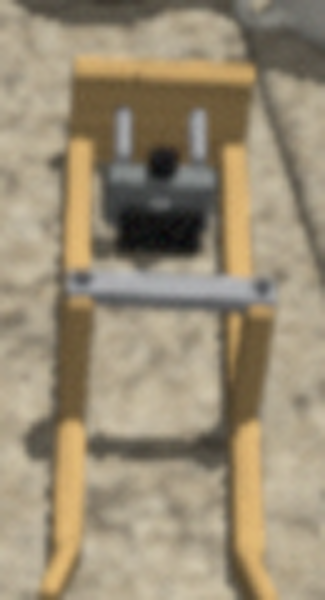

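The gauge crop shows the rails, the bar centred at about full-image (378.8,251.2), and the black pad's face at about column 420. The scene crop confirms the lane is empty. Now I'll compute the gauge frame and press the lid.

```bash
cat >> h.py <<'E'
def gauge():
    f=optics.grab_frame("top"); m=cv2.inRange(hsv(f),(10,100,90),(30,255,255))
    U=[];L=[]
    for x in list(range(345,364))+list(range(390,448)):
        ys=np.nonzero(m[225:293,x])[0]+225
        g=np.split(ys,np.nonzero(np.diff(ys)>8)[0]+1)
        if len(g)==2: U.append((x,g[0].mean()));L.append((x,g[1].mean()))
    # visible strip is mostly rail top
    P=[cast(f,a,.018)[:,:2] for a in(U,L)]
    F=[np.polyfit(p[:,1],p[:,0],1) for p in P]
    return f,F
E
python3 - <<'E'
from h import *
f,F=gauge(); print(F)
k=np.mean(F,0); d=np.array([-k[0],-1]);d/=np.linalg.norm(d); n=np.array([-d[1],d[0]])
print("spacing (84)",abs(F[0][1]-F[1][1])*d[1])
bar=cast(f,[[378.8,251.2]],.094)[0][:2]
q=np.array([k[1],0]); o=q+d*((bar-q)@d-.1)
print("dir",d,"bar lateral",(bar-q)@n,"mouth",o)
face=cast(f,[[419.8,258.5]],.044)[0][:2]; print("pad at",(face-o)@d)
np.save("g.npy",np.r_[o,d])
c=np.array([.4504,.1817]); e=np.array([.441,.1035])-np.array([.461,.2604]); e/=np.linalg.norm(e); np.save("c.npy",np.r_[c,e])
print("crock dir",e, "in gauge",(c-o)@d,(c-o)@n)
for a in(np.arctan2(e[1],e[0]),np.arctan2(-e[1],-e[0])):
    print(a,env.ik([*c,.13],quat(a)), env.ik([*(o+.05*d),.13],quat(a)))
E
```

```text
[array([0.16452643, 0.48055127]), array([0.16138097, 0.39563539])]
spacing (84) -0.08381042343026111
dir [-0.16083233 -0.98698174] bar lateral -0.0016281861635701897 mouth [0.43878506 0.00424498]
pad at 0.20858309343699474
crock dir [-0.12644658 -0.99197342] in gauge -0.17701292611643765 -0.017076774147887594
-1.6975823077699146 [ 1.53285041e-01  2.26045922e-01  1.81217453e+00 -4.44089210e-16
  1.10337220e+00 -2.86152163e+00] [-3.63039194e-01  1.34845415e-01  1.92835847e+00 -4.44089210e-16
  1.07838877e+00  2.90533944e+00]
1.4440103458198785 [ 1.53285041e-01  2.26045922e-01  1.81217453e+00 -4.44089210e-16
  1.10337220e+00  2.80071022e-01] [-3.63039194e-01  1.34845415e-01  1.92835847e+00 -4.44089210e-16
  1.07838877e+00 -2.36253213e-01]
```

```bash
python3 - <<'E'
from h import *
c=np.load("c.npy"); a=np.arctan2(-c[3],-c[2])
env.clamp(); env.movep([*c[:2],.15],quat(a)); env.movel([*c[:2],.098],vel=.1)
f0=np.array(env.current_contact_force())
z=.098; log=[]
hit=env.movel([*c[:2],.074],vel=.012,stop_force=14)
print(hit,env.current_ee_pos(),env.current_contact_force()-f0)
f=optics.grab_frame("scene");cv2.imwrite("pics/s2.png",cv2.resize(f["image"][180:330,330:450,::-1],None,fx=4,fy=4))
env.movel([*c[:2],.16],vel=.15)
print(env.current_time_s())
E
```

```text
True [0.45045544 0.18169204 0.07824533] [-1.97554703 -0.92185389  5.68670497]
6.075
```

View pics/s2.png

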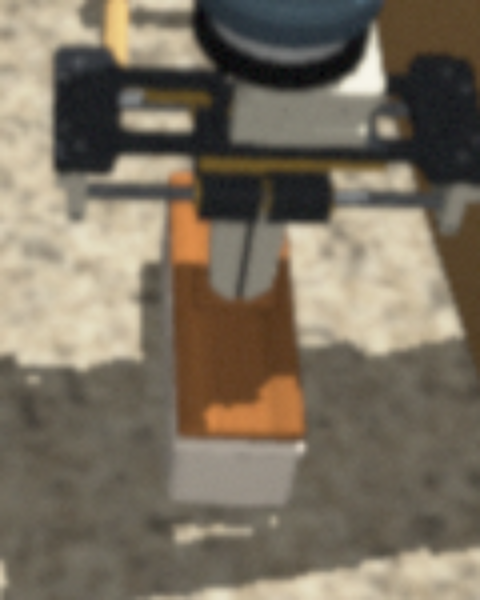

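The picture shows the closed fingers on the rib and the lid level with the crock's rim at about (235,435). The tip stopped at 78.2 mm. A second press will confirm the hard stop, then I'll grip the crock.

```bash
python3 - <<'E'
from h import *
c=np.load("c.npy"); g=np.load("g.npy"); a=np.arctan2(-c[3],-c[2])
env.movel([*c[:2],.085],vel=.12)
print(env.movel([*c[:2],.073],vel=.01,stop_force=20),env.current_ee_pos()[2])
env.movel([*c[:2],.16],vel=.15); env.gripper_open()
env.movel([*c[:2],.030],vel=.12,stop_force=8)
print(env.current_ee_pos(),env.current_contact_force())
env.clamp(); print(env.current_gripper_width()*93,env.current_grasp_force(),env.current_contact_force())
p=env.current_ee_pos()
env.movel([p[0],p[1],p[2]+.012],vel=.05)
print(env.current_contact_force(),env.current_gripper_width(),env.current_time_s())
f=optics.grab_frame("scene");cv2.imwrite("pics/s3.png",cv2.resize(f["image"][140:330,330:450,::-1],None,fx=3,fy=3))
E
```

```text
True 0.07823056971301046
[0.45095459 0.18180793 0.0305742 ] [1.26340149 0.07934811 0.17099305]
59.35273109048763 29.99003827571869 [ 0.14560473 -0.40499145  1.81309817]
[ 0.29200211  0.0718003  -6.3376702 ] 0.6428727385090417 12.0583
```

View pics/s3.png

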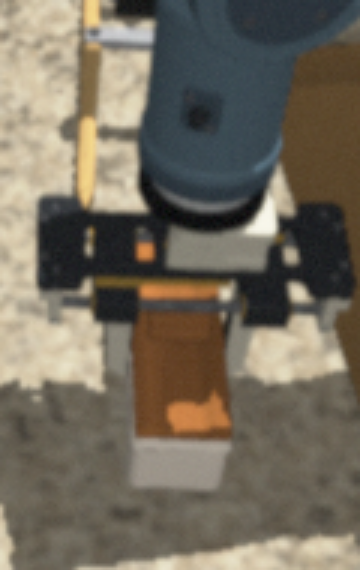

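The crock is gripped across its sides and lifted straight, with the lid closed; the load reads about 6 N. Now I'll bring it onto the lane axis and set it down in the mouth.

```bash
python3 - <<'E'
from h import *
c=np.load("c.npy"); g=np.load("g.npy"); o,d=g[:2],g[2:]; a=np.arctan2(-d[1],-d[0]); q=quat(a)
env.movel([*(o-.13*d),.0425],frame=q,vel=.08)
f0=np.array(env.current_contact_force())
print(env.movel([*(o-.045*d),.0425],vel=.05,stop_force=5))
print(env.movel([*(o-.045*d),.029],vel=.02,stop_force=4),env.current_ee_pos(),env.current_contact_force()-f0)
env.gripper_open(); p=env.current_ee_pos()
env.movel([p[0],p[1],.17],vel=.15)
env.movel([*(o-.20*d),.17],vel=.25)
print(env.current_time_s())
f=optics.grab_frame("top");cv2.imwrite("pics/t4.png",cv2.resize(f["image"][205:300,220:480,::-1],None,fx=3,fy=3))
E
```

```text
False
True [0.44585227 0.04872016 0.03014066] [ 0.57210407  0.4476794  11.26845705]
17.925
```

View pics/t4.png

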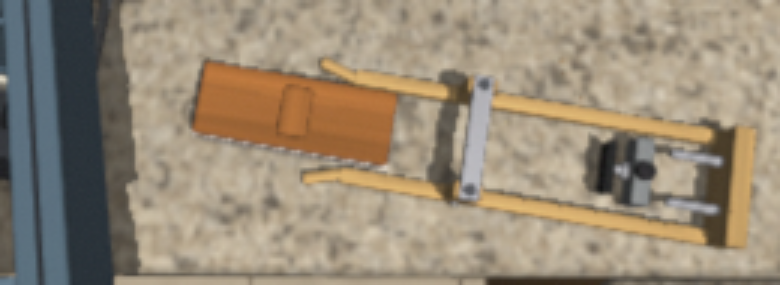

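The crock stands in the mouth with its front between the rails; at lid height the parallax makes it look shifted up. I'll check that numerically, then push.

```bash
cat >> h.py <<'E'
def lid(z=.068):
    f=optics.grab_frame("top"); g=np.load("g.npy"); o,d=g[:2],g[2:]; n=np.array([-d[1],d[0]])
    m=cv2.inRange(hsv(f),(0,120,60),(15,255,255)); m[:,:215]=0;m[:,480:]=0;m[:210]=0;m[292:]=0
    c=max(cv2.findContours(m,0,1)[0],key=cv2.contourArea); b=cast(f,cv2.boxPoints(cv2.minAreaRect(c)),z)[:,:2]-o
    return np.c_[b@d,b@n]
E
python3 - <<'E'
from h import *
g=np.load("g.npy"); o,d=g[:2],g[2:]
b=lid(); print(b.round(4))
s0=b[:,0].min()
P=lambda s,z=.03:[*(o+s*d),z]
env.clamp()
env.movel(P(-.165,.17),vel=.2); print(env.movel(P(-.165),vel=.12,stop_force=6))
print(env.movel(P(-.10),vel=.025,stop_force=2.5))
e=np.array(env.current_ee_pos())[:2]-o; print("contact",e@d,"rear est",s0,env.current_contact_force()@np.r_[d,0],env.current_time_s())
E
```

```text
[[-0.1241 -0.031 ]
 [-0.1252  0.0282]
 [ 0.0349  0.0281]
 [ 0.0339 -0.0307]]
False
True
contact -0.13045709368214775 rear est -0.12524360241387567 0.9861414698381824 22.55
```

```bash
python3 - <<'E'
from h import *
g=np.load("g.npy"); o,d=g[:2],g[2:]; P=lambda s:[*(o+s*d),.03]
S=lambda:((np.array(env.current_ee_pos())[:2]-o)@d, np.array(env.current_contact_force())@np.r_[d,0], env.current_contact_force()[2])
for s in(-.06,-.02,.02,.033):
    h=env.movel(P(s),vel=.03,stop_force=7); print(h,np.round(S(),4),env.current_time_s())
    if h: break
print(lid().round(4))
f=optics.grab_frame("top");cv2.imwrite("pics/t5.png",cv2.resize(f["image"][205:300,260:480,::-1],None,fx=3,fy=3))
E
```

```text
False [-0.06   -3.0357 -1.0761] 25.0667
False [-0.0199 -0.5588 -1.3084] 26.55
False [ 0.0201 -1.8893  0.7139] 28.0333
False [0.0336 0.1786 0.1486] 28.6167
[[ 0.1769 -0.0309]
 [ 0.174   0.0282]
 [ 0.2012  0.0309]
 [ 0.2037 -0.0282]]
```

View pics/t5.png

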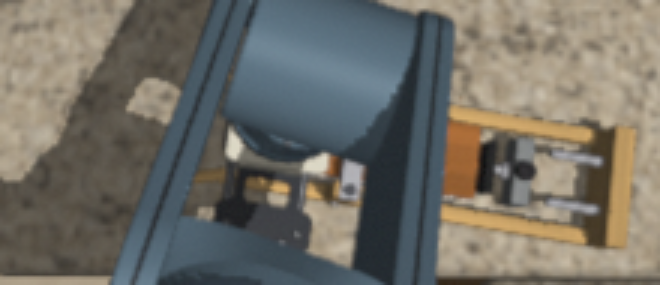

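The lid's front edge is under the bar, a few mm short of the black pad. Next come fine steps with averaged force readings.

```bash
cat >> h.py <<'E'
def step(s,v=.01):
    g=np.load("g.npy"); o,d=g[:2],g[2:]
    env.movel([*(o+s*d),.03],vel=v,stop_force=12); r=[]
    for _ in range(6): env.hold(.04); r.append(-(np.array(env.current_contact_force())[:2]@d))
    return (np.array(env.current_ee_pos())[:2]-o)@d,np.mean(r),np.std(r)
E
python3 - <<'E'
from h import *
s=.0335; hi=0
for i in range(16):
    s+=.001; r=step(s); print(np.round(r,4))
    if r[1]>6.0: break
print(env.current_time_s()); print(lid().round(4))
E
```

```text
[0.0344 1.3609 0.3818]
[0.0355 2.5134 0.6224]
[0.0366 1.188  0.5759]
[0.0375 1.482  0.3704]
[0.0385 2.682  0.3162]
[0.0395 2.5954 0.3457]
[0.0405 2.2866 0.5763]
[0.0415 3.4031 0.691 ]
[0.0425 3.1474 0.476 ]
[0.0435 3.3154 0.1587]
[0.0446 3.6091 0.5279]
[0.0455 3.822  0.5282]
[0.0464 5.0586 0.2878]
[0.0473 5.709  0.2191]
[0.0481 7.1452 0.415 ]
36.2667
[[ 0.2007 -0.0299]
 [ 0.1985  0.0278]
 [ 0.2142  0.0293]
 [ 0.2162 -0.0284]]
```

```bash
python3 - <<'E'
from h import *
s=.0490
for i in range(5):
    s+=.0007; r=step(s); print(np.round(r,4))
    if r[1]>10.5: break
print(env.current_time_s()); print(lid().round(4))
E
```

```text
[0.049  8.4901 0.338 ]
[0.0495 9.6485 0.4366]
[ 0.05   10.7761  0.2024]
37.8333
[[ 0.2039 -0.0294]
 [ 0.2028  0.0282]
 [ 0.2171  0.0293]
 [ 0.218  -0.0283]]
```

About 4.7 mm by both force and travel. Now I'll retreat slowly.

```bash
python3 - <<'E'
from h import *
g=np.load("g.npy"); o,d=g[:2],g[2:]; P=lambda s,z=.03:[*(o+s*d),z]
env.movel(P(.038),vel=.008); print(env.current_contact_force())
env.movel(P(-.03),vel=.08); env.movel(P(-.05,.2),vel=.15); env.movel(P(-.33,.22),vel=.25)
print(env.current_time_s(),lid().round(4))
f=optics.grab_frame("top");s=optics.grab_frame("scene")
a=cv2.resize(f["image"][215:300,318:478,::-1],None,fx=3,fy=3); b=cv2.resize(s["image"][95:215,330:430,::-1],None,fx=3,fy=3)
im=np.zeros((360,780,3),np.uint8); im[:255,:480]=a; im[:,480:]=b; cv2.imwrite("pics/e6.png",im)
E
```

```text
[0.63073556 0.08567176 0.64603314]
43.2333 [[ 0.1107 -0.0297]
 [ 0.1128  0.0288]
 [ 0.218   0.0288]
 [ 0.2146 -0.0295]]
```

View pics/e6.png

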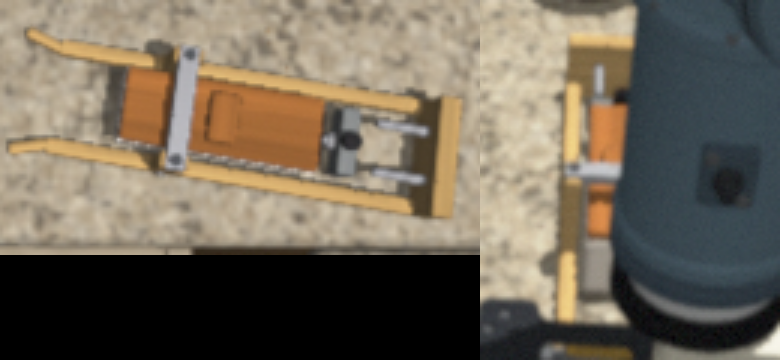

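The final view shows the crock in the lane under the bar, its front at the pad near (325,135), with the lid closed and the arm clear.

```bash
python3 -c "
from station import job; print(job.job_done())"
```

```text
the job is handed in; nothing more can be done
None
```

I pressed the lid home, slid the crock under the bar until it had pushed the pad in about 4.7 mm (estimated from push force and travel), then released it, leaving it against the pad with the lid closed; the job is handed in.

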